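# Close the tube clamp of the circuit-board cradle

### The arm

A 7-joint arm with a two-finger parallel gripper is mounted at the origin on the work surface. World frame = base frame: x ahead of the robot, y to its left, z up, the work surface at z = 0. Lengths are in m, angles in rad, forces in N, time in s.
With the tool pointing down it reaches from about 0.425 to 1.025 m from the base axis. Payload 3.6 kg.
Tool frame: the origin (TCP) lies between the finger pads; the fingertips stand 11 mm ahead of it and the grasp point (between the pads) lies 8 mm behind it; y points along the fingers, z is the direction in which the jaws open and shut, and the axes are right-handed (so a half turn about y gives the same grasp; the last joint's range is limited). The gripper opens to 85 mm and grips with 20 to 120 N. Pads are 22 mm wide; open, the fingers measure 114 mm over their backs; the gripper's body (76 mm by 85 mm) begins 54 mm behind the grasp point. The pads swing forward as they close: fully open they stand 13 mm farther back than shut.
Start: joints at [-1.321, 0.591, 0.048, 1.609, -0.033, 0.943, -0.034], TCP at [0.244, 0.683, 0.242] pointing down, gripper open.
Joint ranges: [-2.69, 2.69], [-0.47, 2.24], [-1.27, 1.36], [0.19, 2.51], [-1.53, 4.68], [0.08, 2.07], [-3.09, 3.09]. Speed limits (rad/s): [2.57, 2.57, 3.14, 3.14, 3.14, 3.14, 3.14].

### API

Orientations are given as a rotation vector (axis times angle).
In Python, from cell import arm, imaging gives the robot as it stands. The module is installed in compiled form; this text tells all that it offers.
- The arm moves only by the tool step_arm, never from a script. Its argument "motion" is a list of rows, each a list of 3 entries, a list of its own where there are three numbers: the shift along the tool's x, y, z in m, then the turn, a rotation vector about the tool's x, y, z in rad, then the gripper's target within -1 to 1 (fully open at 1, half-way at 0, shut at -1). A call has 1 to 8 rows; each row is the pose to reach, as a shift and turn from the pose measured when the call began, along the tool's axes at that moment; what a row does not reach only later rows make up. A row lasts 1/8 s, in which the tool goes at most 62.5 mm and 10.7 degrees, less where a joint would pass 70% of its speed; a pose out of reach is approached as far as the arm can. A call with a gripper value outside its range is refused whole. The fingers move at their own pace and stop on an object; the grip force is fixed at half the most. Time passes only in rows, so rows that repeat a pose let the fingers close. It gives the time, the measured TCP pose, the force and the opening at its end, in the units of the state.
- arm.observe(): the state, without advancing time (a new reading comes with each control period).
- imaging.read_camera(name): name is "side" or "top" or "wrist"; returns (picture, depth): 400x640x3 uint8, red, green, blue; 400x640 float32, m along the optical axis (not along the pixel's ray), 0 where there is no reading.
- imaging.camera_model(name): a dict with "vfov" (degrees; the focal length in pixels is half the picture's height over the tangent of half this angle, whatever the lens; pixels are square), "cx", "cy" (the principal point, pixels), "T" (4x4, takes a point from camera to world coordinates). Camera axes: x right, y down, z forward; pixel columns grow to the right and rows downward; lengths in m; the calibration is good to about 2 mm. A picture is of the moment at which its call begins: read the wrist's pose just before it. camera_model takes no time and is no camera call; for the wrist camera it gives the pose at the moment of the call.
- arm.close_job(): hands the job in, once; it reports no verdict.
The state is a dict: "time": time; "q": joint angles; "qd": joint speeds; "tau": joint torques, N m; "eef_pos": TCP position; "ee_rot": TCP orientation; "contact_force": force on the tool from outside, world axes, zero at the start; "wrist_torque": the same for the moment, N m; "finger_gap": opening from 0.0 (shut) to 1.0 (fully open).
Only numpy, scipy, OpenCV 4.12 (cv2) and the standard library are available. Lean on these libraries where they do the work, as an engineer would, in place of code of your own. Each camera call takes 0.05 s, during which the arm holds its last target. There are 200 camera calls.

### The job

A circuit-board cradle's steel tube lies in one of the two open tube clamps on the bench; the other clamp is empty. On the clamp with the tube, swing the hinged upper half over the tube until it is fully shut, and then swing that clamp's bolt upright, fully home into the slot. Do not touch the empty clamp.

Things in the scene. Friction and masses are not known exactly. Their poses are not given: they have to be found in the camera images.
- clamp: Fixed tube clamp, 40 mm wide, holding the cradle's 32 mm steel tube. Origin: on the bench under its centre. x: along the tube, away from the robot (yaw within 0.35 rad); y: to the flap's hinge; z up. In this frame, mm: tube axis y 0, z 75, from x -60 to the cradle (x over 95, 170 wide, 95 high); flap hinge axis (along x) y 30, z 75; bolt pivot axis (along x) y -38, z 55. Foot 70 x 130.
- clamp_flap (a joint): Angle (rad) of its hinged upper half: 0 shut (hard stop), 1.57 upright, more = leaning back to +y; starts 1.75 to 2.3. 83 mm from hinge to the tips of two prongs with a 14 mm slot, open at the end. Shut: round top z 98 at y 0; flat prongs, top z 86, from y -19 to -53. Stiff hinge (0.09 N m) stays where left; push it over from its back, following its arc, then press down.
- clamp_bolt (a joint): Angle (rad) of its swing bolt: 0 upright, home in the shut flap's slot (hard stop); more = leaning outwards to -y; starts 0.55 to 0.95. Steel, 10 mm shank, end 57 mm from the pivot; round nut, 24 mm across, 33 to 49 mm from the pivot, so upright it is just above the prongs (z 88 to 104). Stiff hinge (0.04 N m) stays where left; push it upright from outside, rising with it.
- spare: The empty clamp: same make, size and frame (origin on the bench under its centre, x along the trough, y to its flap's hinge), also open, but no tube in it; fixed. Not to be touched.

How it is judged:
By the outcome, as a careful person would: the job done as asked, in the order asked, and still so for the second after the job is handed in, with the robot touching nothing.
It also fails if it takes over 48 s, if anything falls off the work surface, if the arm or the gripper's body presses on something with over 40 N, if the wrist force passes 120 N, or if a joint passes its speed limit or range.

## Working session

There is one attempt and no reset: what is moved stays moved. The work goes in short steps, Python scripts to look and compute and a tool call to move; the robot and the scene stay as the last step left them, time stands still between calls to the robot, and variables do not carry over. Pictures are saved under pics/ and viewed, about 8 in all and at most 12, crops included, and the job is handed in when it is done.

Besides the shell and the picture viewer there is one more tool, called after "Request:" in YAML: its name, and indented under it one key for each argument. step_arm: Moves the arm, as the interface text tells. Its arguments: {"type":"object","properties":{"motion":{"type":"array"}},"required":["motion"]}

```bash
mkdir -p pics; cat > h.py <<'E'
import numpy as np, cv2
from scipy.spatial.transform import Rotation as R
from cell import arm, imaging
def grab(n):
    m=imaging.camera_model(n); p,d=imaging.read_camera(n); return p,d,m
def pts(d,m):
    f=200/np.tan(np.radians(m["vfov"])/2); v,u=np.mgrid[:400,:640]
    c=np.stack([(u-m["cx"])/f*d,(v-m["cy"])/f*d,d],-1); T=np.array(m["T"])
    return c@T[:3,:3].T+T[:3,3]
def save(n,p): cv2.imwrite(f"pics/{n}.png",p[...,::-1])
def st():
    s=arm.observe(); Rm=R.from_rotvec(s["ee_rot"]).as_matrix()
    return s,np.array(s["eef_pos"]),Rm
E
python3 - <<'E'
from h import *
s,p,Rm=st(); print(s["time"],p,Rm.round(3),s["finger_gap"],s["contact_force"])
for n in("top","side"):
    P,d,m=grab(n); save(n+"0",P); np.savez(n+"0.npz",P=P,d=d,T=m["T"],X=pts(d,m)); print(n,m["vfov"],np.round(m["T"],3))
E
```

```text
0.0 [0.24410139 0.68180276 0.24113246] [[ 0.942 -0.001  0.337]
 [-0.337 -0.002  0.941]
 [ 0.    -1.    -0.002]] 1.0002805337101401 [-0.20162555 -0.23171581 -0.60078137]
top 47.20117436879728 [[ 0.025 -0.982  0.19   0.341]
 [-0.999 -0.03  -0.027 -0.003]
 [ 0.032 -0.189 -0.981  0.939]
 [ 0.     0.     0.     1.   ]]
side 48.517396529865565 [[ 0.899 -0.235  0.369  0.248]
 [-0.437 -0.519  0.735 -0.578]
 [ 0.018 -0.822 -0.57   0.514]
 [ 0.     0.     0.     1.   ]]
```

View pics/top0.png

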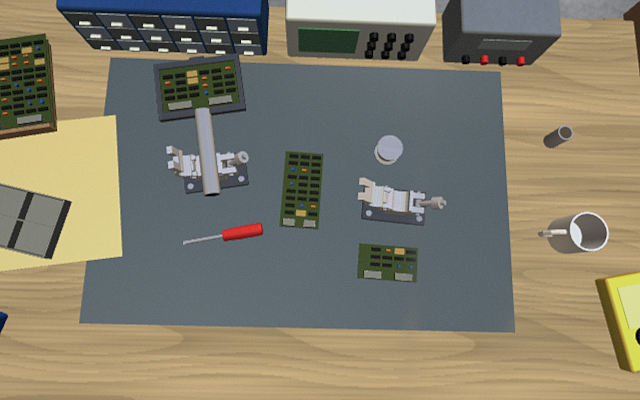

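View pics/side0.png

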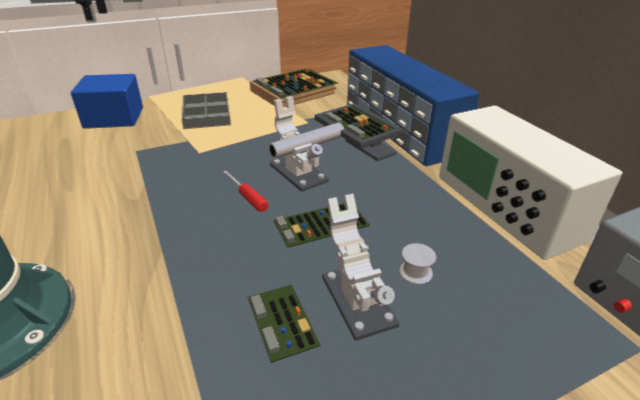

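The top view shows the tube in the left clamp: tube from (205,108) to (212,194), flap to its left at (180,162), nut to its right at (242,157). The spare is at (400,200). The side view agrees: tube at (305,140), nut at (317,150), flap tips at (285,102). Next I measure the left clamp.

```bash
python3 - <<'E'
from h import *
z=np.load("top0.npz"); X=z["X"]; d=z["d"]
def pr(a): print(np.round(a,4))
# tube: ridge points
sub=X[112:192,190:225].reshape(-1,3); sub=sub[(sub[:,2]>.078)&(sub[:,2]<.1)]
l=cv2.fitLine(sub[:,:2].astype(np.float32),cv2.DIST_HUBER,0,.01,.01).ravel(); l[:2]*=np.sign(l[0])
yaw=np.arctan2(l[1],l[0]); print("tube yaw",yaw,"pt",l[2:],len(sub),"ztop",np.percentile(sub[:,2],95))
ax=np.array([np.cos(yaw),np.sin(yaw)]); ay=np.array([-ax[1],ax[0]])
# foot+clamp from both views in tube frame, cropped
c0=l[2:]
for n in("top0","side0"):
    z=np.load(n+".npz"); X=z["X"].reshape(-1,3); C=z["P"].reshape(-1,3).astype(int); ok=(z["d"].ravel()>0)
    a=(X[:,:2]-c0)@ax; b=(X[:,:2]-c0)@ay; h=X[:,2]
    k=ok&(abs(a)<.1)&(abs(b)<.13)
    for nm,q in(("foot",(h>.006)&(h<.03)),("high flap b>.03",(h>.08)&(b>.028)),("low b>.03",(h>.03)&(h<.08)&(b>.028)),("nut b<-.04",(h>.045)&(b<-.04)),("all>.1",h>.1),("tube",(h>.07)&(abs(b)<.025))):
        w=k&q
        if w.sum()>3: print(n,nm,w.sum(),"a",np.percentile(a[w],[2,50,98]).round(4),"b",np.percentile(b[w],[2,50,98]).round(4),"h",np.percentile(h[w],[2,50,98]).round(4))
E
```

```text
tube yaw 0.16520996 pt [0.5875398  0.18977705] 1470 ztop 0.09170481475226772
top0 foot 661 a [-0.0675 -0.0534 -0.0216] b [-0.0642 -0.0238  0.0623] h [0.0065 0.0096 0.0192]
top0 high flap b>.03 935 a [-0.0531 -0.0208  0.0948] b [0.0293 0.0445 0.0835] h [0.0803 0.0894 0.1558]
top0 low b>.03 201 a [-0.0565  0.0716  0.0985] b [0.0282 0.0624 0.0856] h [0.0483 0.0784 0.08  ]
top0 nut b<-.04 641 a [-0.0507  0.0702  0.0975] b [-0.0825 -0.0596 -0.0409] h [0.0572 0.0814 0.0995]
top0 all>.1 360 a [-0.0533 -0.0341 -0.0136] b [0.0372 0.0455 0.0562] h [0.1036 0.1365 0.1569]
top0 tube 1958 a [-0.0918 -0.0041  0.0956] b [-0.0224 -0.0018  0.0227] h [0.0733 0.0867 0.0922]
side0 foot 849 a [-0.067  -0.0478  0.    ] b [-0.0646 -0.0231  0.0587] h [0.0066 0.0103 0.0279]
side0 high flap b>.03 844 a [-0.0528 -0.028   0.092 ] b [0.0294 0.0461 0.0797] h [0.0811 0.1022 0.155 ]
side0 low b>.03 75 a [-0.0543  0.0674  0.0896] b [0.0282 0.0572 0.0835] h [0.0692 0.0765 0.0798]
side0 nut b<-.04 564 a [-0.0513  0.0676  0.0972] b [-0.0833 -0.0612 -0.0413] h [0.0472 0.0806 0.0986]
side0 all>.1 446 a [-0.0529 -0.035  -0.0133] b [0.0373 0.0462 0.0561] h [0.1006 0.1308 0.1556]
side0 tube 1162 a [-0.0925 -0.0131  0.0936] b [-0.0229 -0.0109  0.0206] h [0.0708 0.0839 0.0916]
```

```bash
python3 - <<'E'
from h import *
P=np.load("top0.npz")["P"][90:210,140:270]; a=cv2.resize(P,None,fx=4,fy=4,interpolation=2)
Q=np.load("side0.npz")["P"][85:200,240:370]; b=cv2.resize(Q,(520,480),interpolation=2)[:, :]
save("crop",cv2.resize(np.hstack([a,b]),(800,370)))
E
```

```text
(no output)
```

View pics/crop.png

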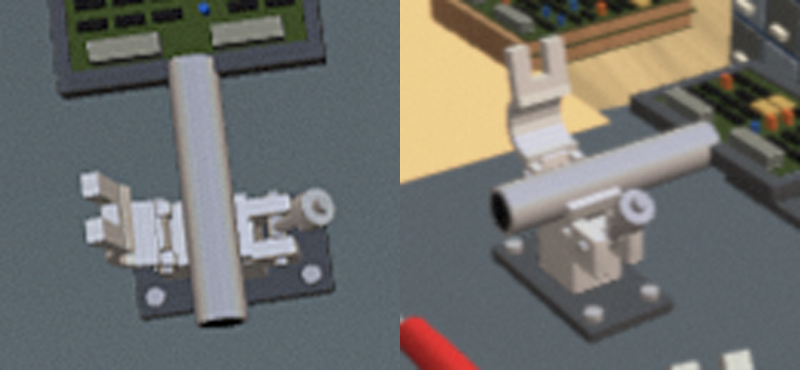

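The crop matches the description: the flap leans back to +y, the bolt leans to -y with its nut at about (318,208), and the tube runs between them. The clamp origin is about (0.555, 0.184), with yaw 0.165. Next I shut the gripper and go to a standoff behind the flap, with the tool's x along the clamp's -y.

Request:
step_arm:
  motion:
    - [[0.05, 0, -0.031], [0, 0.13, 0], -1]
    - [[0.1, 0, -0.062], [0, 0.26, 0], -1]
    - [[0.15, 0, -0.094], [0, 0.4, 0], -1]
    - [[0.2, 0, -0.125], [0, 0.53, 0], -1]
    - [[0.25, 0, -0.157], [0, 0.66, 0], -1]
    - [[0.3, 0, -0.188], [0, 0.8, 0], -1]
    - [[0.35, 0, -0.22], [0, 0.93, 0], -1]
    - [[0.398, 0, -0.25], [0, 1.063, 0], -1]

```text
time: 1.1
eef_pos: [0.5353, 0.3105, 0.2416]
ee_rot: [-1.283, 1.091, -1.092]
contact_force: [0.5, 0.9, -0.6]
finger_gap: -0.002
```

```bash
cat >> h.py <<'E'
YAW=.165; AX=np.array([np.cos(YAW),np.sin(YAW),0]); AY=np.array([-np.sin(YAW),np.cos(YAW),0])
C=np.r_[.5875,.1898,0]-.033*AX-.001*AY
F=np.stack([AX,AY,[0,0,1.]])  # world->clamp
def cl(X): return (np.asarray(X)-C)@F.T
def rep():
    s,p,Rm=st(); print("t",round(s["time"],2),"tcp clamp mm",(cl(p)*1e3).round(1),"F clamp",(F@s["contact_force"]).round(1),"gap",round(s["finger_gap"],2)); print("tool axes in clamp (cols)\n",(F@Rm).round(3))
    return p
E
python3 - <<'E'
from h import *
p=rep(); T=cl(p)
for n in("top","side"):
    P,d,m=grab(n); save(n+"1",P); X=cl(pts(d,m)); q=(d>0)&(np.linalg.norm(X-T,axis=-1)<.05)
    if q.sum()>5: print(n,q.sum(),((np.percentile(X[q],[1,50,99],axis=0)-T)*1e3).round(1))
    q&=X[...,2]<T[2]+.01
    if q.sum()>5: print(" tip",q.sum(),((np.percentile(X[q],[1,50,99],axis=0)-T)*1e3).round(1))
E
```

```text
t 1.1 tcp clamp mm [  1.4 128.6 241.6] F clamp [ 0.7  0.8 -0.6] gap -0.0
tool axes in clamp (cols)
 [[-0.006 -0.001  1.   ]
 [-1.    -0.002 -0.006]
 [ 0.002 -1.    -0.001]]
top 307 [[-25.9 -13.8  -6.9]
 [ -8.  -10.7  27.9]
 [ 23.1   4.2  46.5]]
 tip 82 [[-16.1 -11.8  -9. ]
 [ -7.7  -9.6   2.7]
 [ 10.9  -0.1   9.8]]
side 447 [[-26.  -23.9  -7.8]
 [ -2.  -18.2  23. ]
 [ 23.6   0.7  46.9]]
 tip 125 [[-11.  -23.   -9.1]
 [ -1.7 -18.1   1.9]
 [ 16.2  -2.5   9.9]]
```

View pics/side1.png

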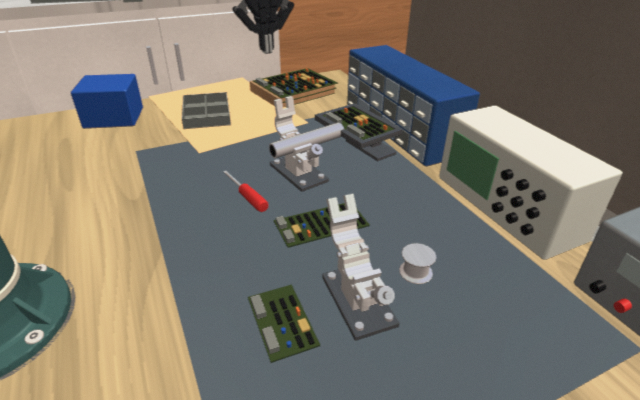

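Closed tips measure about 28 mm wide along clamp x and end about 10 mm below the TCP, as specified. In the picture the gripper at (265,40) hangs clear behind the flap tips at (285,102). Next I descend behind the flap and push it upright.

Request:
step_arm:
  motion:
    - [[0.01, 0.045, -0.001], [0, 0, 0], -1]
    - [[0.025, 0.094, -0.001], [0, 0, 0], -1]
    - [[0.025, 0.094, -0.001], [0, 0, 0], -1]
    - [[0.04, 0.094, -0.001], [0, 0, 0], -1]
    - [[0.053, 0.094, -0.001], [0, 0, 0], -1]
    - [[0.065, 0.094, -0.001], [0, 0, 0], -1]
    - [[0.077, 0.094, -0.001], [0, 0, 0], -1]
    - [[0.077, 0.094, -0.001], [0, 0, 0], -1]

```text
time: 2.2
eef_pos: [0.5506, 0.2246, 0.1491]
ee_rot: [-1.279, 1.094, -1.107]
contact_force: [0.6, 0.2, 0.0]
finger_gap: -0.0
```

```bash
python3 - <<'E'
from h import *
rep()
P,d,m=grab("side"); save("side2",cv2.resize(P[60:220,200:400],None,fx=3,fy=3)); rep()
E
```

```text
t 2.2 tcp clamp mm [  2.3  41.4 149.1] F clamp [0.7 0.1 0. ] gap -0.0
tool axes in clamp (cols)
 [[-0.017  0.002  1.   ]
 [-1.    -0.008 -0.017]
 [ 0.008 -1.     0.002]]
t 2.25 tcp clamp mm [  2.3  42.3 148.8] F clamp [ 0.2 -0.4 -0.1] gap -0.0
tool axes in clamp (cols)
 [[-0.016  0.002  1.   ]
 [-1.    -0.008 -0.016]
 [ 0.008 -1.     0.002]]
```

View pics/side2.png

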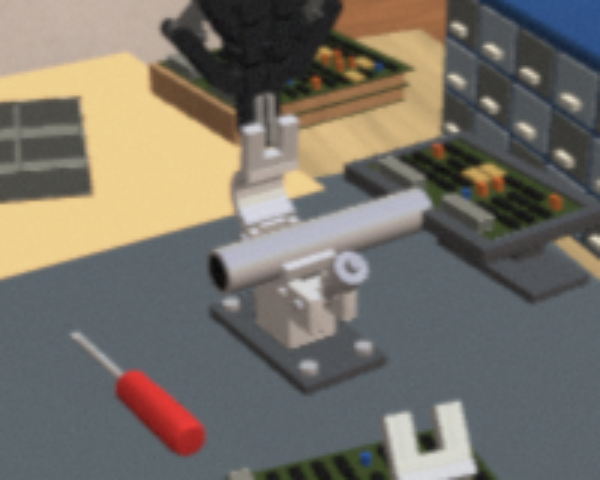

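The flap is now about upright, with the fingers behind its prongs at crop (265,110). The bolt is untouched. I continue along the arc.

Request:
step_arm:
  motion:
    - [[0.008, -0.001, -0.002], [0, 0, 0], -1]
    - [[0.015, -0.002, -0.002], [0, 0, 0], -1]
    - [[0.025, 0, -0.002], [0, 0, 0], -1]
    - [[0.035, 0.003, -0.002], [0, 0, 0], -1]
    - [[0.045, 0.008, -0.002], [0, 0, 0], -1]
    - [[0.054, 0.014, -0.002], [0, 0, 0], -1]
    - [[0.061, 0.022, -0.002], [0, 0, 0], -1]
    - [[0.066, 0.028, -0.002], [0, 0, 0], -1]

```text
time: 3.25
eef_pos: [0.5617, 0.1609, 0.1222]
ee_rot: [-1.273, 1.089, -1.107]
contact_force: [4.5, 3.8, 0.3]
finger_gap: 0.001
```

```bash
python3 - <<'E'
from h import *
rep()
P,d,m=grab("side"); save("side3",cv2.resize(P[60:220,200:400],None,fx=3,fy=3)); rep()
E
```

```text
t 3.25 tcp clamp mm [  2.8 -23.2 122.2] F clamp [5.1 3.  0.3] gap 0.0
tool axes in clamp (cols)
 [[-0.016  0.009  1.   ]
 [-1.    -0.007 -0.016]
 [ 0.007 -1.     0.009]]
t 3.3 tcp clamp mm [  2.8 -23.9 121.6] F clamp [ 6.   1.3 -2.2] gap -0.0
tool axes in clamp (cols)
 [[-0.016  0.009  1.   ]
 [-1.    -0.007 -0.016]
 [ 0.007 -1.     0.009]]
```

View pics/side3.png

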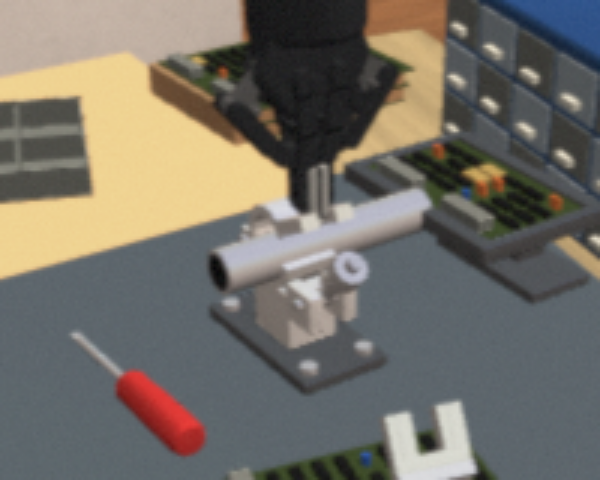

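The flap is well over now, but there is 6 N sideways (+x), so I check whether a fingertip has caught in the slot.

```bash
python3 - <<'E'
from h import *
P,d,m=grab("side"); W,dw,mw=grab("wrist"); T,dt,mt=grab("top")
a=cv2.resize(P[110:165,260:340],(560,385),interpolation=2); 
save("c4",np.vstack([np.hstack([a[:,:400],cv2.resize(T[130:195,165:255],(400,385),interpolation=2)])]))
save("w4",W)
X=cl(pts(d,m))*1e3
q=(d>0)&(abs(X[...,0])<25)&(X[...,1]<-5)&(X[...,1]>-60)&(X[...,2]>80)&(X[...,2]<150)
v,u=np.nonzero(q)
for i in range(0,len(v),max(1,len(v)//60)): print(u[i],v[i],X[v[i],u[i]].round(0),P[v[i],u[i]].tolist(),end=" | ")
E
```

```text
305 115 [  3. -28. 148.] [47, 44, 44] | 304 116 [ -1. -31. 149.] [83, 80, 77] | 296 117 [-12. -20. 145.] [110, 91, 65] | 305 117 [ -2. -35. 148.] [126, 119, 112] | 297 118 [-10. -19. 142.] [35, 34, 25] | 305 118 [ -2. -35. 146.] [117, 110, 105] | 298 119 [-12. -26. 143.] [32, 32, 35] | 306 119 [  2. -33. 142.] [79, 77, 72] | 299 120 [-12. -30. 143.] [32, 30, 32] | 307 120 [  3. -34. 140.] [107, 102, 95] | 300 121 [ -9. -29. 139.] [30, 28, 31] | 308 121 [  6. -34. 137.] [133, 128, 122] | 301 122 [ -9. -31. 138.] [38, 36, 37] | 309 122 [ 11. -29. 132.] [109, 105, 100] | 302 123 [ -6. -30. 135.] [55, 54, 53] | 310 123 [ 13. -31. 130.] [63, 61, 61] | 303 124 [ -5. -32. 133.] [95, 93, 88] | 296 125 [-12. -18. 127.] [141, 125, 101] | 304 125 [ -3. -33. 131.] [125, 119, 114] | 298 126 [-11. -24. 127.] [36, 35, 36] | 306 126 [  2. -32. 127.] [90, 86, 82] | 299 127 [-12. -29. 127.] [34, 34, 35] | 307 127 [  4. -34. 125.] [94, 91, 86] | 300 128 [-11. -31. 126.] [32, 32, 33] | 308 128 [  6. -34. 122.] [124, 117, 111] | 300 129 [-11. -30. 123.] [29, 29, 32] | 308 129 [  5. -34. 120.] [124, 118, 
[... 971 characters left out ...]
1.] [134, 127, 126] | 302 138 [  7. -10.  89.] [190, 188, 196] | 292 139 [-19. -13.  96.] [160, 157, 165] | 301 139 [ 5. -9. 87.] [185, 186, 199] | 309 139 [24. -9. 82.] [186, 185, 186] | 297 140 [-4. -8. 87.] [184, 183, 199] | 305 140 [ 13. -12.  84.] [188, 188, 193] | 290 141 [-20.  -7.  89.] [183, 185, 199] | 298 141 [ -4. -11.  86.] [185, 186, 198] | 306 141 [ 14. -13.  82.] [181, 175, 169] | 292 142 [-16.  -8.  86.] [186, 186, 202] | 300 142 [  2. -10.  82.] [185, 182, 184] | 291 143 [-20. -11.  86.] [188, 190, 203] | 299 143 [ -3. -13.  82.] [183, 178, 175] | 295 144 [-12. -13.  82.] [185, 181, 179] | 293 145 [-17. -12.  81.] [184, 179, 174] | 309 149 [ -8. -59.  91.] [119, 108, 105] |
```

View pics/c4.png

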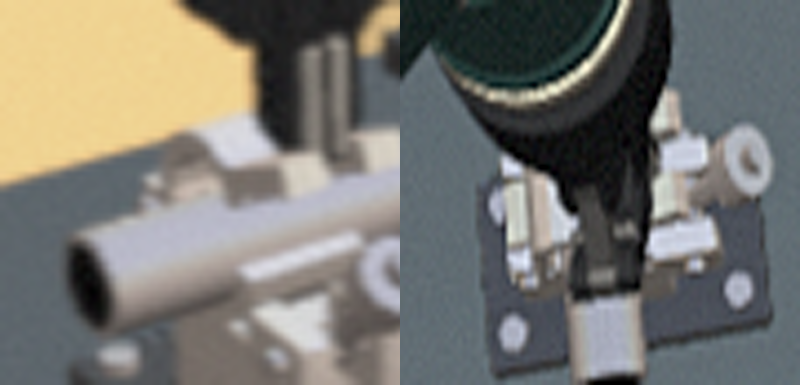

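The tip spans the slot (black finger edges at x -12 and +13) and rests on the prongs. The flap is at about 0.45 rad and the bolt is clear of it. Next I go down and press.

Request:
step_arm:
  motion:
    - [[0.003, 0.005, 0], [0, 0, 0], -1]
    - [[0.005, 0.01, 0], [0, 0, 0], -1]
    - [[0.007, 0.016, 0], [0, 0, 0], -1]
    - [[0.008, 0.021, 0], [0, 0, 0], -1]
    - [[0.009, 0.026, 0], [0, 0, 0], -1]
    - [[0.009, 0.029, 0], [0, 0, 0], -1]
    - [[0.009, 0.03, 0], [0, 0, 0], -1]
    - [[0.009, 0.03, 0], [0, 0, 0], -1]

```text
time: 4.45
eef_pos: [0.5635, 0.1508, 0.0961]
ee_rot: [-1.273, 1.09, -1.107]
contact_force: [-6.9, -2.6, 34.1]
finger_gap: 0.002
```

```bash
python3 - <<'E'
from h import *
rep()
E
```

```text
t 4.45 tcp clamp mm [  2.9 -33.5  96.1] F clamp [-7.2 -1.4 34.1] gap 0.0
tool axes in clamp (cols)
 [[-0.017  0.009  1.   ]
 [-1.    -0.006 -0.017]
 [ 0.006 -1.     0.009]]
```

34 N upward with the tip at z about 85: the flap is on its stop. Next I lift, cross over the nut and come down outside the bolt.

Request:
step_arm:
  motion:
    - [[0, -0.025, -0.001], [0, 0, 0], -1]
    - [[0, -0.045, -0.001], [0, 0, 0], -1]
    - [[0.03, -0.045, -0.001], [0, 0, 0], -1]
    - [[0.06, -0.045, -0.001], [0, 0, 0], -1]
    - [[0.083, -0.045, -0.001], [0, 0, 0], -1]
    - [[0.083, -0.045, -0.001], [0, 0, 0], -1]
    - [[0.083, -0.02, -0.001], [0, 0, 0], -1]
    - [[0.083, -0.01, -0.001], [0, 0, 0], -1]

```text
time: 5.45
eef_pos: [0.5727, 0.0705, 0.105]
ee_rot: [-1.276, 1.092, -1.103]
contact_force: [0.5, -0.1, -0.9]
finger_gap: -0.001
```

```bash
python3 - <<'E'
from h import *
rep()
P,d,m=grab("side"); T,dt,mt=grab("top")
save("c5",np.hstack([cv2.resize(P[100:200,250:350],(400,400),interpolation=2),cv2.resize(T[110:210,160:260],(400,400),interpolation=2)]))
for dd,mm in((d,m),(dt,mt)):
    X=cl(pts(dd,mm))*1e3
    f=(dd>0)&(abs(X[...,0])<22)&(X[...,1]<-24)&(X[...,1]>-50)&(X[...,2]>70); print("prong z",np.percentile(X[f][:,2],[5,50,95]).round(1) if f.sum() else 0,f.sum())
    g=(dd>0)&(abs(X[...,0])<22)&(X[...,1]<-56)&(X[...,1]>-90)&(X[...,2]>60)&(X[...,2]<108); print("nut",np.percentile(X[g],[5,50,95],axis=0).round(1),g.sum())
rep()
E
```

```text
t 5.45 tcp clamp mm [  -1.2 -114.3  105. ] F clamp [ 0.5 -0.2 -0.9] gap -0.0
tool axes in clamp (cols)
 [[-0.015  0.005  1.   ]
 [-1.    -0.004 -0.015]
 [ 0.004 -1.     0.005]]
prong z [77.4 85.4 86.7] 126
nut [[ -9.2 -75.3  77.6]
 [ -2.5 -68.7  90.2]
 [  6.1 -59.8  98.9]] 127
prong z [81. 81. 81.] 1
nut [[ -9.5 -75.4  85.2]
 [ -1.7 -66.4  94.7]
 [ 10.1 -58.  100.2]] 124
t 5.55 tcp clamp mm [  -1.  -114.8  105.2] F clamp [0.3 0.8 0.6] gap -0.0
tool axes in clamp (cols)
 [[-0.015  0.005  1.   ]
 [-1.    -0.005 -0.015]
 [ 0.005 -1.     0.005]]
```

View pics/c5.png

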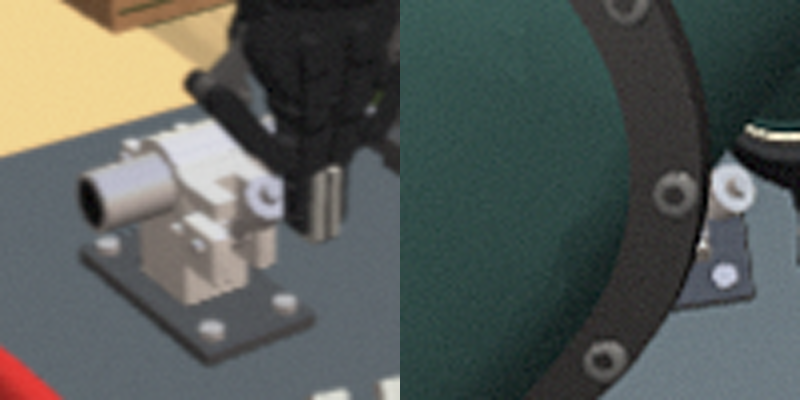

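The flap is shut: prong tops read 85.4–86.7 mm against 86 expected. The nut, at crop (267,195), is still leaning at about 0.65 rad, and the fingers stand outside it at (325,210). Next I push it upright, rising.

Request:
step_arm:
  motion:
    - [[0.005, 0.014, 0.001], [0, 0, 0], -1]
    - [[0.02, 0.014, 0.001], [0, 0, 0], -1]
    - [[0.03, 0.012, 0.001], [0, 0, 0], -1]
    - [[0.038, 0.006, 0.001], [0, 0, 0], -1]
    - [[0.046, 0.002, 0.001], [0, 0, 0], -1]
    - [[0.052, 0, 0.001], [0, 0, 0], -1]
    - [[0.056, 0, 0.001], [0, 0, 0], -1]
    - [[0.057, 0, 0.001], [0, 0, 0], -1]

```text
time: 6.55
eef_pos: [0.5824, 0.0136, 0.1054]
ee_rot: [-1.276, 1.092, -1.104]
contact_force: [0.1, 0.3, -0.3]
finger_gap: -0.0
```

```bash
python3 - <<'E'
from h import *
rep()
E
```

```text
t 6.55 tcp clamp mm [  -0.9 -172.   105.4] F clamp [ 0.1  0.3 -0.3] gap -0.0
tool axes in clamp (cols)
 [[-0.015  0.005  1.   ]
 [-1.    -0.005 -0.015]
 [ 0.005 -1.     0.005]]
```

Sign slip: the tool's x is the clamp's -y, so I moved away from the bolt. No contact shows in the forces. I retrace that free path, then push with the correct sign.

Request:
step_arm:
  motion:
    - [[-0.03, 0, 0.001], [0, 0, 0], -1]
    - [[-0.055, 0.006, 0.001], [0, 0, 0], -1]
    - [[-0.07, 0.014, 0.001], [0, 0, 0], -1]
    - [[-0.07, 0.014, 0.001], [0, 0, 0], -1]

```text
time: 7.05
eef_pos: [0.5722, 0.0844, 0.0901]
ee_rot: [-1.278, 1.092, -1.1]
contact_force: [0.1, -0.5, -0.2]
finger_gap: 0.005
```

```bash
python3 - <<'E'
from h import *
rep()
T=np.load("side0.npz")["P"].astype(int); P,d,m=grab("side")
D=abs(P.astype(int)-T).max(-1)[190:340,320:400]>60; print("changed px round spare",D.sum(),"clamp",(abs(P.astype(int)-T).max(-1)[90:190,260:350]>60).sum())
E
```

```text
t 7.05 tcp clamp mm [   0.6 -100.5   90.1] F clamp [ 0.  -0.5 -0.2] gap 0.0
tool axes in clamp (cols)
 [[-0.012  0.003  1.   ]
 [-1.    -0.004 -0.012]
 [ 0.004 -1.     0.003]]
changed px round spare 0 clamp 2375
```

The spare is unmoved: no pixels around it changed. Now the push.

Request:
step_arm:
  motion:
    - [[-0.008, 0, 0], [0, 0, 0], -1]
    - [[-0.015, -0.003, 0], [0, 0, 0], -1]
    - [[-0.022, -0.008, 0], [0, 0, 0], -1]
    - [[-0.029, -0.012, 0], [0, 0, 0], -1]
    - [[-0.035, -0.014, 0], [0, 0, 0], -1]
    - [[-0.04, -0.015, 0], [0, 0, 0], -1]
    - [[-0.043, -0.015, 0], [0, 0, 0], -1]
    - [[-0.043, -0.015, 0], [0, 0, 0], -1]

```text
time: 8.1
eef_pos: [0.5667, 0.1249, 0.1056]
ee_rot: [-1.277, 1.091, -1.104]
contact_force: [-0.1, -3.0, 3.4]
finger_gap: -0.001
```

```bash
python3 - <<'E'
from h import *
rep()
E
```

```text
t 8.1 tcp clamp mm [  1.9 -59.7 105.6] F clamp [-0.6 -3.   3.4] gap -0.0
tool axes in clamp (cols)
 [[-0.015  0.005  1.   ]
 [-1.    -0.006 -0.015]
 [ 0.006 -1.     0.005]]
```

Request:
step_arm:
  motion:
    - [[-0.003, 0, 0], [0, 0, 0], -1]
    - [[-0.005, 0, 0], [0, 0, 0], -1]
    - [[-0.005, 0, 0], [0, 0, 0], -1]

```text
time: 8.48
eef_pos: [0.5667, 0.1252, 0.1057]
ee_rot: [-1.279, 1.091, -1.111]
contact_force: [1.1, -10.4, 3.1]
finger_gap: -0.003
```

```bash
python3 - <<'E'
from h import *
rep()
E
```

```text
t 8.47 tcp clamp mm [  1.9 -59.3 105.7] F clamp [ -0.6 -10.5   3.1] gap -0.0
tool axes in clamp (cols)
 [[-0.018  0.005  1.   ]
 [-1.    -0.011 -0.018]
 [ 0.011 -1.     0.005]]
```

It does not yield, so it is at the stop. One firmer push, then retreat outwards and up for a check.

Request:
step_arm:
  motion:
    - [[-0.006, 0, 0], [0, 0, 0], -1]
    - [[-0.01, 0, 0], [0, 0, 0], -1]
    - [[-0.01, 0, 0], [0, 0, 0], -1]
    - [[-0.01, 0, 0], [0, 0, 0], -1]

```text
time: 8.98
eef_pos: [0.5666, 0.1257, 0.1058]
ee_rot: [-1.282, 1.09, -1.124]
contact_force: [2.1, -16.9, 3.7]
finger_gap: -0.001
```

Request:
step_arm:
  motion:
    - [[0.01, 0, 0], [0, 0, 0], -1]
    - [[0.03, 0, 0], [0, 0, 0], -1]
    - [[0.03, -0.05, 0], [0, 0, 0], -1]
    - [[0.03, -0.1, 0], [0, 0, 0], -1]
    - [[-0.02, -0.15, -0.05], [0, 0, 0], -1]
    - [[-0.06, -0.17, -0.1], [0, 0, 0], -1]
    - [[-0.11, -0.17, -0.12], [0, 0, 0], -1]
    - [[-0.13, -0.17, -0.12], [0, 0, 0], -1]

```text
time: 9.98
eef_pos: [0.4248, 0.2437, 0.2728]
ee_rot: [-1.283, 1.088, -1.117]
contact_force: [0.2, -0.7, -0.5]
finger_gap: 0.003
```

```bash
python3 - <<'E'
from h import *
rep()
P,d,m=grab("side"); T,dt,mt=grab("top")
save("c6",np.hstack([cv2.resize(P[100:200,250:350],(400,400),interpolation=2),cv2.resize(T[110:210,160:260],(400,400),interpolation=2)]))
for dd,mm in((d,m),(dt,mt)):
    X=cl(pts(dd,mm))*1e3; r=(dd>0)&(abs(X[...,0])<22)
    f=r&(X[...,1]<-22)&(X[...,1]>-52)&(X[...,2]>78)&(X[...,2]<90)&(abs(X[...,0])>8); print("prong z",np.percentile(X[f][:,2],[5,50,95]).round(1) if f.any() else 0,f.sum())
    g=r&(X[...,1]<-20)&(X[...,1]>-90)&(X[...,2]>92)&(X[...,2]<125); print("nut",np.percentile(X[g],[3,50,97],axis=0).round(1) if g.any() else 0,g.sum())
    h=r&(X[...,1]<-20)&(X[...,1]>-90)&(X[...,2]>107)&(X[...,2]<125); print("end",np.percentile(X[h],[3,50,97],axis=0).round(1) if h.any() else 0,h.sum())
E
```

```text
t 9.97 tcp clamp mm [-118.7   80.9  272.8] F clamp [ 0.1 -0.7 -0.5] gap 0.0
tool axes in clamp (cols)
 [[-0.02   0.004  1.   ]
 [-1.    -0.019 -0.02 ]
 [ 0.019 -1.     0.005]]
prong z [78.9 85.1 87.3] 125
nut [[-10.2 -48.7  93.2]
 [ -1.7 -41.8 103. ]
 [ 11.9 -29.3 112.3]] 125
end [[ -3.3 -42.8 107.5]
 [  0.4 -38.3 111.6]
 [  5.3 -31.9 112.8]] 22
prong z [80.4 85.3 87.8] 156
nut [[-10.1 -47.6  93.9]
 [ -1.6 -38.2 103.7]
 [ 11.4 -27.6 113.1]] 142
end [[-3.500e+00 -4.150e+01  1.074e+02]
 [ 1.000e-01 -3.750e+01  1.118e+02]
 [ 5.500e+00 -3.090e+01  1.135e+02]] 28
```

View pics/c6.png

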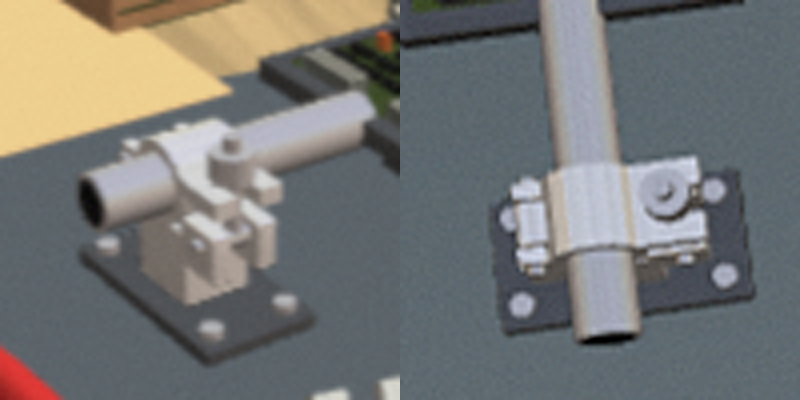

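Both views show the flap over the tube, the prongs flat, and the bolt upright in the slot (nut at (232,165) side, (665,190) top). Bolt end at y about -38, z 112, exactly where upright puts it. The arm is clear, so I hand the job in.

```bash
python3 -c "
from h import *
print(arm.close_job())"
```

```text
the job is handed in; nothing more can be done
None
```

The clamp with the tube is shut and its bolt is upright in the slot. I handed the job in at about 10 s, with the arm clear of everything.

**Flap:** I pushed it over from behind with closed fingers and pressed it onto its stop with about 34 N. Its prong tops measured z 85 mm in both final views, against 86 expected.

**Bolt:** I then pushed it upright from outside until it would not yield at about 17 N. Its end measured y -38, z 112 mm, which is the upright position. The finger stopped 1–2 mm further in than I had calculated, which is within the calibration error.

**Slip:** one move went about 57 mm the wrong way, towards the empty clamp, because I had a sign wrong. No contact force showed afterwards. A comparison with the first side picture right after showed no pixel changes around the empty clamp.

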